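# Lock the feed shaft with the slotted disc and bar

### The job

Lock the feed shaft: push the red pin round to turn the slotted disc until its slot lines up with the steel locking bar (either way round will do), then push the bar by its yellow plate through the slot until the plate comes right up against its guide. Only push with the fingertips: do not lift the bar out of its guide, and leave the loose things round the lock where they are. Finish clear of everything.

Things in the scene. Friction and masses are not known exactly. Their poses are not given: they have to be found in the camera images.
- lock_base: blue base plate fixed to the worktop, 305 x 110 x 14 mm. Origin on the worktop right under the disc's axis; the plate spans x -220 to +85 mm, y -55 to +55 mm of its own frame, z up. The bar is pushed along its +x axis, which points roughly to the robot's left (world +y), within 0.35 rad. Four screw heads near its corners stand 5 mm proud
- guide_end (a point): rear end of the guide, midway between its rails, 21 mm above the worktop, at x = -115 mm of the base's frame. The guide is two dark steel rails, each 12 mm wide, 14 mm high and 70 mm long, 19 mm apart, standing on the base plate. The yellow plate's front face stops against this end
- keeper (a point): middle of the keeper beyond the disc, at x = +58 mm of the base's frame, 21 mm above the worktop: two dark steel rails 19 mm apart, 27 mm long, 20 mm high on the base plate, between which the bar's nose ends
- lock_disc (a joint): turn of the slotted disc about its upright axis, rad, growing anticlockwise from above: the direction of the red pin from the axis, measured from the base's +x. The slot lies at a right angle to it and lines up with the bar at +1.571 and -1.571. Free from -3.0 to +3.0, no detents, friction holds it where left (0.06 N m, 2 to 3 N at the pin). Starts within -1.05 to +1.05
- pin_top (a point): top of the upright red pin on the aluminium disc: 12 mm thick with a 13 mm round head, 26 mm from the disc's axis, 41 mm above the disc's top, 75 mm above the worktop. The disc is 76 mm across, its top 34 mm above the worktop; its slot, 20 mm wide with mouths flared to 25 mm, runs right across it
- lock_bar: loose steel bar, 16 wide x 14 mm high, lying in the guide on the base plate, about 0.25 kg, slides with a few newtons. Origin under it (14 mm above the worktop) at the front face of its yellow plate; x along the bar to its nose, 184 mm ahead, the last 11 mm tapered to 8 mm. Starts at x = -256 to -230 mm of the base's frame; home is -115 mm
- push_face (a point): middle of the rear face of the bar's yellow push plate, 40 mm above the worktop. The plate is 12 mm thick, 40 mm wide and reaches from 16 to 64 mm above the worktop; fully home this face lies at x = -127 mm of the base's frame
- bar_nose (a point): middle of the bar's front end; 21 mm above the worktop; fully home it lies at x = +69 mm of the base's frame
- spare_knob_centre (a point): centre of a loose black star knob, 41 mm across and 32 mm high; to be left alone
- new_bearing_centre (a point): centre of a loose ball bearing, 35 mm across and 11 mm high; to be left alone
- tape_centre (a point): centre of a loose roll of brown tape lying flat, 108 mm across and 48 mm high; to be left alone
There are look-alikes about, which are no part of the job. There is more than one size of the lock_bar; the job needs the larger.

How it is judged:
By the outcome, as a careful person would: the job done as asked, in the order asked, and still so for the second after the job is handed in, with the robot touching nothing.
It also fails if it takes over 54 s, if anything falls off the work surface, if the arm or the gripper's body presses on something with over 40 N, if the wrist force passes 120 N, or if a joint passes its speed limit or range.

### The arm

A 6-joint arm with a two-finger parallel gripper is mounted at the origin on a cart in front of the work surface, level with it; the furniture and walls round the work are solid. World frame = base frame: x ahead of the robot, y to its left, z up, the work surface at z = 0. Lengths are in m, angles in rad, forces in N, time in s.
With the tool pointing down it reaches from about 0.275 to 0.725 m from the base axis. Payload 15.9 kg.
Tool frame: the origin (TCP) lies on the centre line of the jaws, within the pads' length; the fingertips stand 11 mm ahead of it and the grasp point (between the pads) lies 8 mm behind it; z points along the fingers, y is the line along which they close (so a half turn about z gives the same grasp; the last joint's range is limited). The gripper opens to 85 mm and grips with 20 to 120 N. Pads are 22 mm wide; open, the fingers measure 114 mm over their backs; the gripper's body (76 mm by 85 mm) begins 54 mm behind the grasp point. The pads swing forward as they close: fully open they stand 13 mm farther back than shut.
Start: joints at [0, 0.213, -0.034, 1.323, 0, 1.571], TCP at [0.5, -0, 0.212] pointing down, gripper open.
Joint ranges: [-2.98, 2.98], [-0.74, 1.72], [-1.14, 1.35], [-2.1, 2.04], [-1.57, 1.44], [-3.14, 3.14]. Speed limits (rad/s): [1.89, 1.89, 2.39, 2.57, 3.14, 3.14].

### API

Orientations are given as a unit quaternion [w, x, y, z].
In Python, from station import * gives the robot as it stands.
- The arm moves only by the tool servo_tool, never from a script. Its arguments are lists of equal length, an entry for each row: "xyz": the shift along the tool's x, y, z in mm, a list of three; "angular": the turn, a rotation vector about the tool's x, y, z in rad, a list of three; "gripper": the closure, from -1 (fully open) to 1 (shut), so that 0 is half open. A call has 1 to 10 rows; each row shifts and turns the commanded pose from where the row before left it, along the tool's axes as they then stand; what a row does not reach is not made up. A row lasts 1/10 s, in which the tool goes at most 50 mm and 8.59 degrees, less where a joint would pass 70% of its speed; a pose out of reach is approached as far as the arm can. A call with a gripper value outside its range is refused whole. The fingers move at their own pace and stop on an object; "grip_force" is the grip in N (left out, the last holds). Time passes only in rows, so rows that do not move let the fingers close. It gives the time, the measured TCP pose, the force, the opening and the grip force at its end, in the units of the state.
- get_state(): the state, without advancing time (a new reading comes with each control period).
- get_image(name): name is "scene" or "side" or "wrist"; returns a dict with "img" (384x512x3 uint8, red, green, blue), "fovy" (degrees; the focal length in pixels is half the picture's height over the tangent of half this angle, whatever the lens; pixels are square), "cx", "cy" (the principal point, pixels), "D" ([k1, k2, p1, p2, k3] as OpenCV has them; the pictures are not rectified), "eye" and "orientation" of the camera in the world. Camera axes: x right, y down, z forward; pixel columns grow to the right and rows downward; lengths in m; the calibration is good to about 2 mm. A picture is of the moment at which its call begins. There is no depth.
- sign_off(): hands the job in; it is judged then, once.
The state is a dict: "time_s": time; "qpos": joint angles; "qd": joint speeds; "effort": joint torques, N m; "eef_pos": TCP position; "tcp_rot": TCP orientation; "force": force on the tool from outside, world axes, zero at the start; "wrist_torque": the same for the moment, N m; "finger_gap": finger opening in m; "finger_force": force on a finger pad.
Only numpy, scipy, OpenCV 4.12 (cv2) and the standard library are available. Lean on these libraries where they do the work, as an engineer would, in place of code of your own. Each camera call takes 0.05 s, during which the arm holds its last target. There are 200 camera calls.

## Working session

There is one attempt and no reset: what is moved stays moved. The work goes in short steps, Python scripts to look and compute and a tool call to move; the robot and the scene stay as the last step left them, time stands still between calls to the robot, and variables do not carry over. Pictures are saved under pics/ and viewed, at most 10 in all, crops included, and the job is handed in when it is done.

Besides the shell and the picture viewer there is one more tool, called in YAML: its name, and indented under it one key for each argument. servo_tool: Moves the arm, as the interface text tells. Its arguments: {"type":"object","properties":{"xyz":{"type":"array"},"angular":{"type":"array"},"gripper":{"type":"array"},"grip_force":{"type":"number"}},"required":["xyz","angular","gripper"]}

```bash
mkdir -p pics; cat > h.py <<'E'
from station import *
import numpy as np, cv2
from scipy.spatial.transform import Rotation as R
def cam(n):
    d=get_image(n); im=d["img"]; h=im.shape[0]
    f=h/2/np.tan(np.radians(d["fovy"])/2)
    d["K"]=np.array([[f,0,d["cx"]],[0,f,d["cy"]],[0,0,1.]])
    q=d["orientation"]; d["R"]=R.from_quat([q[1],q[2],q[3],q[0]]).as_matrix(); d["eye"]=np.array(d["eye"]); d["D"]=np.array(d["D"],float)
    return d
def ray(d,p):
    u=cv2.undistortPoints(np.array(p,float).reshape(-1,1,2),d["K"],d["D"]).reshape(-1,2)
    return (d["R"]@np.c_[u,np.ones(len(u))].T).T
def plane(d,p,z):
    r=ray(d,p); return d["eye"]+r*((z-d["eye"][2])/r[:,2])[:,None]
def proj(d,P):
    Rt=d["R"].T; return cv2.projectPoints(np.array(P,float).reshape(-1,3),cv2.Rodrigues(Rt)[0],-Rt@d["eye"],d["K"],d["D"])[0].reshape(-1,2)
def save(d,n,s=1,crop=None):
    im=d["img"][:,:,::-1]
    if crop: im=im[crop[1]:crop[3],crop[0]:crop[2]]
    cv2.imwrite("pics/"+n,cv2.resize(im,None,fx=s,fy=s,interpolation=cv2.INTER_CUBIC))
E
python3 - <<'E'
from h import *
a=cam("scene");b=cam("side")
import pickle;pickle.dump((a,b),open("c0.pkl","wb"))
for d in(a,b):print(d["eye"],d["R"][:,2],d["fovy"],d["D"])
save(a,"scene0.png",1.5);save(b,"side0.png",1.5)
E
```

```text
[-0.1687319  -0.70278997  0.54175086] [ 0.6205106   0.66463753 -0.41620133] 49.5544274107924 [-0.0944531  0.         0.         0.         0.       ]
[0.48930102 0.89617929 0.69163022] [ 0.00143605 -0.82609411 -0.56353035] 53.15597792289056 [-0.10659393  0.          0.          0.          0.        ]
```

View pics/scene0.png

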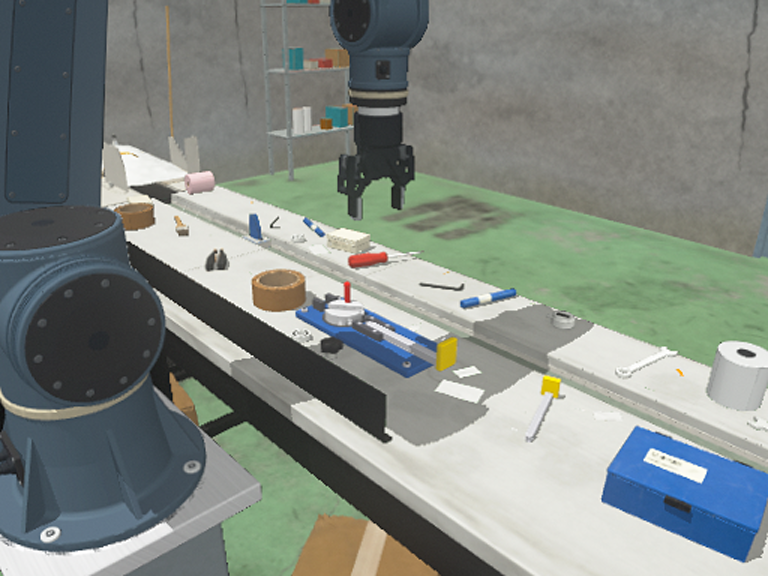

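View pics/side0.png

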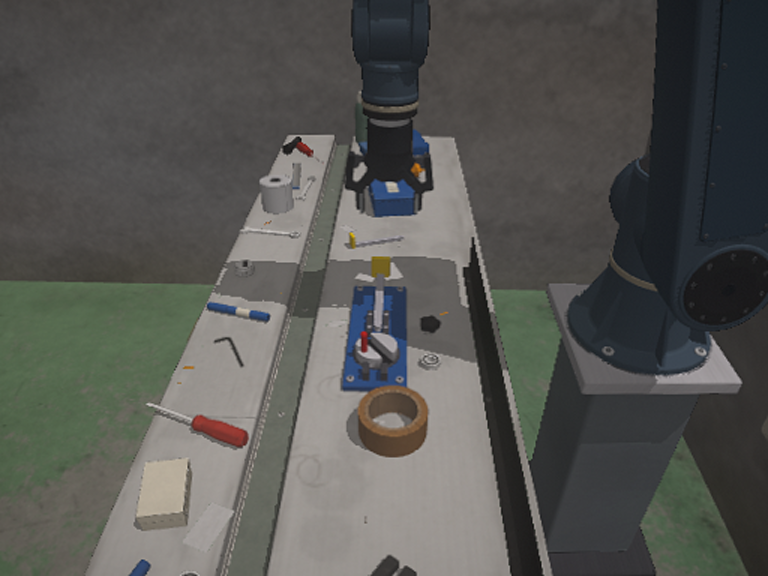

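Look-alikes (shown pixels, 1.5x): the bar in the guide has its yellow plate at scene (446,353), side (381,266). A smaller loose bar has its plate at scene (550,387), side (351,240). Red things: pin at scene (347,290), side (365,342); screwdriver handle at side (220,430). I choose the bar in the guide and the pin on the disc.

```bash
cat >> h.py <<'E'
def blobs(d,col,roi,amin=8):
    hsv=cv2.cvtColor(d["img"],cv2.COLOR_RGB2HSV)
    rg={"red":[((0,140,60),(8,255,255)),((172,140,60),(180,255,255))],"yel":[((20,140,70),(34,255,255))],"blue":[((105,130,40),(125,255,255))]}[col]
    m=sum(cv2.inRange(hsv,*r) for r in rg); k=np.zeros_like(m);x0,y0,x1,y1=roi;k[y0:y1,x0:x1]=m[y0:y1,x0:x1]
    n,l,s,c=cv2.connectedComponentsWithStats(k)
    return [(s[i],c[i],l==i) for i in range(1,n) if s[i][4]>=amin]
def tri(a,pa,b,pb):
    ra,rb=ray(a,[pa])[0],ray(b,[pb])[0]
    A=np.c_[ra,-rb];t=np.linalg.lstsq(A,b["eye"]-a["eye"],rcond=None)[0]
    p,q=a["eye"]+ra*t[0],b["eye"]+rb*t[1]; return (p+q)/2,np.linalg.norm(p-q)
E
python3 - <<'E'
from h import *
import pickle;a,b=pickle.load(open("c0.pkl","rb"))
for d,r in((a,(180,170,320,270)),(b,(210,150,290,270))):
    for c in("red","yel","blue"):
        for s,cc,m in blobs(d,c,r):
            print(c,s,cc.round(1))
            if c=="red" : ys,xs=np.nonzero(m);t=ys.min();print(" top",xs[ys<=t+1].mean(),t)
            if c=="blue" and s[4]>300:
                h=cv2.convexHull(np.argwhere(m)[:,::-1].astype(np.int32));print(cv2.approxPolyDP(h,4,True)[:,0].tolist())
                P=plane(d,h[:,0].astype(float),.014)[:,:2].astype(np.float32);rc=cv2.minAreaRect(P);print(rc,cv2.boxPoints(rc).round(3).tolist())
save(b,"crop.png",5,(215,160,300,270))
E
```

```text
red [233 170  25   8 159] [243.9 172.9]
 top 245.70212765957447 170
red [230 188   3  14  41] [231.  194.3]
 top 231.0 188
yel [291 225  14  22 238] [297.2 235.6]
blue [307 198  12   7  55] [312.6 201.2]
blue [197 204  91  48 953] [244.2 229.2]
[[287, 243], [271, 251], [197, 208], [207, 204]]
((0.48072054982185364, 0.03268007934093475), (0.05924863740801811, 0.3116276264190674), 0.15512968599796295) [[0.45100000500679016, 0.18799999356269836], [0.4519999921321869, -0.12300000339746475], [0.5109999775886536, -0.12300000339746475], [0.5099999904632568, 0.1889999955892563]]
blue [243 207  48  27 175] [270.2 221.3]
red [241 221   4  13  46] [242.3 226.8]
 top 242.28571428571428 221
yel [233 155   4  11  24] [234.6 159.8]
yel [248 171  12  14 147] [253.4 176.8]
blue [243 191   7   5  11] [247.1 191.9]
blue [229 194  42  66 950] [249.2 229.8]
[[270, 257], [229, 257], [235, 203], [242, 197], [257, 194], [269, 200]]
((0.5172451734542847, 0.0512075200676918), (0.28972917795181274, 0.10607218742370605), 89.70062255859375) [[0.46299999952316284, -0.09300000220537186], [0.5699999928474426, -0.09399999678134918], [0.5709999799728394, 0.19599999487400055], [0.4650000035762787, 0.19599999487400055]]
```

View pics/crop.png

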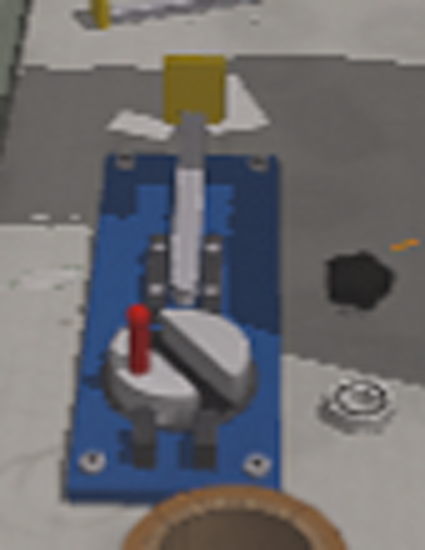

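The crop shows the right bar: the big one, in its guide, with its yellow plate at crop (195,88). The pin is at (138,340) and the slot is tilted, so the disc needs roughly half a radian clockwise.

```bash
python3 - <<'E'
from h import *
import pickle;a,b=pickle.load(open("c0.pkl","rb"))
print("pin",tri(a,(231,194.3),b,(242.3,226.8)),"top",plane(a,[(231,188)],.075),plane(b,[(242.3,221.5)],.075))
print("yel",tri(a,(297.2,235.6),b,(253.4,176.8)))
s=np.array([(92,461),(257,463),(125,160),(258,163)])/5+[215,160]-0.4
print(plane(b,s,.019))
w=cam("wrist");save(w,"w0.png",1.5);print(w["eye"],w["R"])
st=get_state();print(st["eef_pos"],st["tcp_rot"],R.from_quat(np.roll(st["tcp_rot"],-1)).as_matrix().round(3),st["finger_gap"])
E
```

```text
pin (array([0.53756502, 0.12090025, 0.05610714]), np.float64(0.0011917126140126373)) top [[0.53783442 0.12166797 0.075     ]] [[0.53767814 0.12189766 0.075     ]]
yel (array([ 0.51581225, -0.14784534,  0.04284402]), np.float64(0.0011757087269350128))
[[ 0.5595714   0.17593343  0.019     ]
 [ 0.47554943  0.17530317  0.019     ]
 [ 0.55805861 -0.09801764  0.019     ]
 [ 0.47482459 -0.09706384  0.019     ]]
[0.50046244 0.07342447 0.37326466] [[ 9.99999955e-01  2.96208837e-05 -2.96919093e-04]
 [-5.66545203e-05 -9.58113111e-01 -2.86390053e-01]
 [-2.92965203e-04  2.86390057e-01 -9.58113067e-01]]
[ 4.99736543e-01 -2.21306800e-05  2.11844515e-01] [-2.85992847e-04  7.07110593e-01  7.07102848e-01 -2.99681469e-04] [[ 0.     1.    -0.001]
 [ 1.    -0.    -0.   ]
 [-0.    -0.001 -1.   ]] 0.08545353879927092
```

View pics/w0.png

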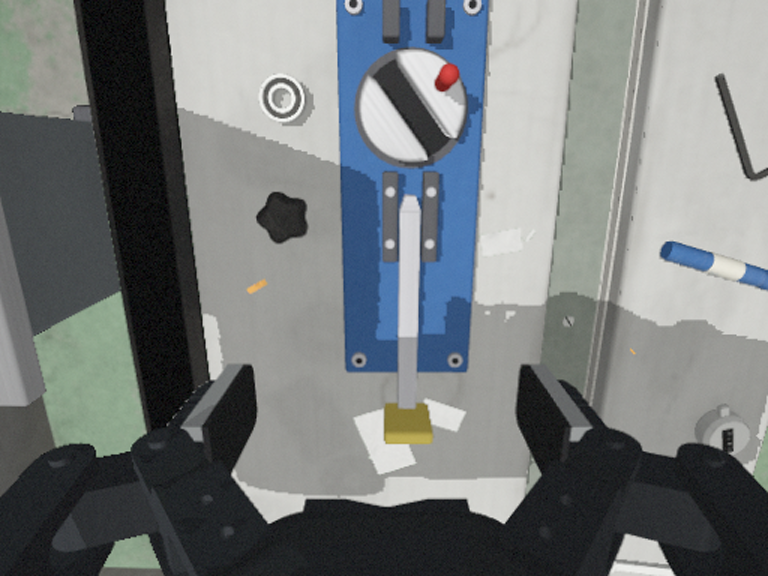

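The wrist view shows the disc at (412,105), the pin head at (449,74), screws at (353,4), (473,4), (358,360) and (455,360), and the yellow plate at (408,423). The rail rear ends are at row 262.

```bash
python3 - <<'E'
from h import *
w=cam("wrist")
p=lambda x,z:plane(w,(np.array(x)+.5)/1.5-.5,z)
S=p([(353,4),(473,4),(358,360),(455,360)],.019);print(S.round(4))
v=(S[0]+S[1]-S[2]-S[3])[:2];u=v/np.linalg.norm(v);print("axis dir",u,"yaw off",np.arctan2(-u[0],u[1]))
# disc top edge: bright grey in ROI
g=cv2.cvtColor(w["img"],cv2.COLOR_RGB2HSV);m=((g[:,:,1]<40)&(g[:,:,2]>120)).astype(np.uint8)
k=np.zeros_like(m);k[30:112,232:316]=m[30:112,232:316]
n,l,s,c=cv2.connectedComponentsWithStats(k);print(s[s[:,4]>150][1:])
pts=np.vstack([np.argwhere(l==i)[:,::-1] for i in range(1,n) if s[i,4]>150]).astype(float)
P=plane(w,pts,.034)[:,:2].astype(np.float32);print("disc",cv2.minEnclosingCircle(P))
D=np.array(cv2.minEnclosingCircle(P)[0])
r=blobs(w,"red",(280,30,320,80));print(r[0][0],r[0][1])
for q,z in(((449,74),.075),):
    t=p([q],z)[0];d=t[:2]-D;print("pin",t,np.linalg.norm(d),"ang",np.arctan2(d@[-u[1],u[0]],d@u))
# slot line: dark pixels in disc
slot=p([(378,72),(396,62),(432,157),(452,148)],.034)[:,:2];print(slot);sd=slot[2:].mean(0)-slot[:2].mean(0)
print("slot ang",np.arctan2(sd@[-u[1],u[0]],sd@u), "mid",slot.mean(0))
G=p([(390,262),(430,262)],.028);print("guide end",G, "->D",[(x[:2]-D)@u for x in G])
Y=blobs(w,"yel",(240,250,300,310))[0];print(Y[0]);
Q=p([(386,432),(431,432),(386,405),(430,405)],.064);print("yel top",Q)
print("screws rel",[((x[:2]-D)@u,(x[:2]-D)@[-u[1],u[0]]) for x in S])
E
```

```text
[[ 0.4773  0.1762  0.019 ]
 [ 0.5617  0.1764  0.019 ]
 [ 0.4761 -0.0976  0.019 ]
 [ 0.5606 -0.0976  0.019 ]]
axis dir [0.00422159 0.99999109] yaw off -0.004221601009646714
[[ 264   33   46   59 1351]
 [ 239   50   46   58 1359]]
disc ((0.5188680291175842, 0.10669567435979843), 0.03832104429602623)
[290  43  16  18 191] [297.54973822  51.12041885]
pin [0.53914254 0.12160507 0.075     ] 0.025166367057515703 ang -0.9324987110436396
[[0.49488306 0.12943703]
 [0.50739671 0.13584878]
 [0.53408704 0.07222033]
 [0.54847321 0.07856518]]
slot ang -2.5258819304867064 mid [0.52121    0.10401783]
guide end [[ 0.5036279  -0.0079768   0.028     ]
 [ 0.53537011 -0.00797133  0.028     ]] ->D [np.float64(-0.11473578877616293), np.float64(-0.11459631695402135)]
[257 270  31  23 555]
yel top [[ 0.50045245 -0.1393963   0.064     ]
 [ 0.5365899  -0.13943629  0.064     ]
 [ 0.50045343 -0.11473903  0.064     ]
 [ 0.53505158 -0.11476874  0.064     ]]
screws rel [(np.float64(0.06937199717487257), np.float64(0.04190890175906645)), (np.float64(0.06990336464402983), np.float64(-0.042538309952176716)), (np.float64(-0.2044806382117267), np.float64(0.04193792443224276)), (np.float64(-0.2041643142588679), np.float64(-0.042567332625352956))]
```

servo_tool:
  xyz:
    - [0,0,0]
    - [25,7,0]
    - [25,7,0]
    - [25,7,0]
    - [25,7,10]
    - [25,8,20]
    - [25,8,20]
    - [0,0,25]
    - [0,0,25]
    - [0,0,0]
  angular:
    - [0,0,0]
    - [0,0,0]
    - [0,0,0]
    - [0,0,0]
    - [0,0,0]
    - [0,0,0]
    - [0,0,0]
    - [0,0,0]
    - [0,0,0]
    - [0,0,0]
  gripper: [1,1,1,1,1,1,1,1,1,1]

```text
time_s: 1.2
eef_pos: [0.542, 0.1497, 0.1092]
tcp_rot: [-0.001, 0.707, 0.707, -0.002]
force: [-0.4, -0.6, 0.3]
finger_gap: 0.0001
finger_force: 0.0
```

```bash
python3 - <<'E'
from h import *
b=cam("side");a=cam("scene");s=get_state();print(s["time_s"],s["eef_pos"],s["force"],s["finger_gap"])
c=s["eef_pos"];print(proj(b,[[c[0],c[1],c[2]-.011]]),proj(a,[[c[0],c[1],c[2]-.011]]))
print("small bar",plane(b,np.array([(351,240),(403,238)])/1.5,.01),plane(a,np.array([(550,387),(530,437)])/1.5,.01))
print("tape",plane(b,np.array([(393,408),(359,408),(428,408)])/1.5,.048))
i=np.hstack([cv2.resize(x["img"][y0:y0+130,x0:x0+130,::-1],None,fx=3,fy=3) for x,x0,y0 in((b,190,130),(a,170,110))]);cv2.imwrite("pics/tip.png",i)
E
```

```text
1.3 [0.54387848 0.14992112 0.11270905] [ 0.21911922 -0.87884688  0.62033189] 9.007521802629103e-05
[[239.06205479 220.05427662]] [[226.05469928 175.99551244]]
small bar [[ 0.59073484 -0.31440151  0.01      ]
 [ 0.46543575 -0.32825815  0.01      ]] [[ 0.60031146 -0.29309993  0.01      ]
 [ 0.46924316 -0.34466669  0.01      ]]
tape [[0.48534282 0.27287806 0.048     ]
 [0.53736679 0.27412987 0.048     ]
 [0.43167123 0.27178263 0.048     ]]
```

View pics/tip.png

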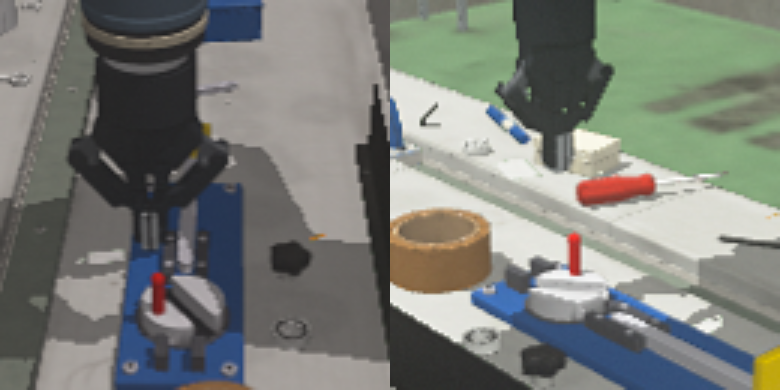

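```bash
python3 - <<'E'
from h import *
b=cam("side");a=cam("scene");s=get_state();print(s["time_s"],s["eef_pos"],s["qpos"])
print(tri(a,(170+166/3,110+168/3),b,(190+150/3,130+248/3)))
c=np.array(s["eef_pos"])
for k in(0,.011,-.011,-.02):print(k,proj(b,[c-[0,0,k]]),proj(a,[c-[0,0,k]]))
i=np.hstack([cv2.resize(x["img"][y0:y0+50,x0:x0+50,::-1],None,fx=8,fy=8,interpolation=cv2.INTER_CUBIC) for x,x0,y0 in((b,215,185),(a,200,135))]);cv2.imwrite("pics/tip2.png",i)
E
```

```text
1.4 [0.54476213 0.15004517 0.11372866] [ 2.68764173e-01  3.79670574e-01 -5.86204812e-02  1.13061528e+00
  6.82261995e-06  1.83987293e+00]
(array([0.54261989, 0.15401295, 0.12983167]), np.float64(0.0049015448649790535))
0 [[238.60042748 216.23321373]] [[226.20088632 171.99295534]]
0.011 [[238.69382387 219.75520279]] [[226.25692767 175.5766971 ]]
-0.011 [[238.50618498 212.663334  ]] [[226.14472205 168.38258357]]
-0.02 [[238.42844545 209.70635722]] [[226.09868134 165.40873716]]
```

View pics/tip2.png

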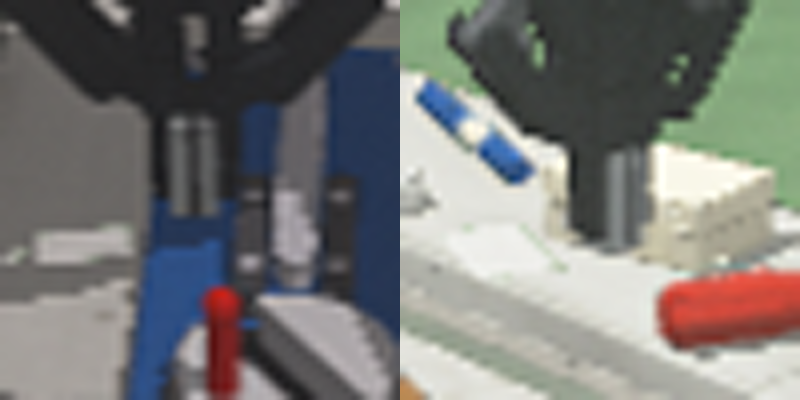

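The close view shows the shut fingertips at side (239,212) and scene (226,166). That is higher than the tool figures say, so I check against the first pictures and descend to a height that is safe either way.

servo_tool:
  xyz:
    - [0,0,16]
    - [0,0,16]
    - [0,0,16]
    - [0,0,0]
    - [0,0,0]
  angular:
    - [0,0,0]
    - [0,0,0]
    - [0,0,0]
    - [0,0,0]
    - [0,0,0]
  gripper: [1,1,1,1,1]

```text
time_s: 1.9
eef_pos: [0.5445, 0.15, 0.0654]
tcp_rot: [0.0, 0.707, 0.707, 0.0]
force: [0.9, 0.5, 0.6]
finger_gap: 0.0003
finger_force: 0.0
```

```bash
python3 - <<'E'
from h import *
import pickle;a0,b0=pickle.load(open("c0.pkl","rb"))
print("start: tips seen scene (237,145),(265,139)")
for z in(.201,.212,.224,.236):print(z,proj(a0,[[.451,0,z],[.549,0,z]]).round(1).tolist())
b=cam("side");a=cam("scene");s=get_state();print(s["time_s"],s["eef_pos"],s["force"])
c=np.array(s["eef_pos"])
for k in(0,.011,-.011,-.02):print(k,proj(b,[c-[0,-.011,k]]),proj(a,[c-[0,0,k]]))
i=np.hstack([cv2.resize(x["img"][y0:y0+50,x0:x0+50,::-1],None,fx=8,fy=8,interpolation=cv2.INTER_CUBIC) for x,x0,y0 in((b,215,195),(a,205,150))]);cv2.imwrite("pics/tip3.png",i)
E
```

```text
start: tips seen scene (237,145),(265,139)
0.201 [[236.3, 164.1], [265.2, 155.3]]
0.212 [[236.3, 159.8], [265.3, 151.1]]
0.224 [[236.2, 155.0], [265.4, 146.6]]
0.236 [[236.2, 150.1], [265.5, 142.0]]
2.0 [0.54485923 0.1501829  0.06566252] [ 1.36185066  0.47721104 -0.57092663]
0 [[238.71093936 234.14098616]] [[226.43965117 187.43581775]]
0.011 [[238.80376589 237.4741348 ]] [[226.49511526 190.90455944]]
-0.011 [[238.6172405  230.76250949]] [[226.38404574 183.94109736]]
-0.02 [[238.53992479 227.96405815]] [[226.33844798 181.06235197]]
```

View pics/tip3.png

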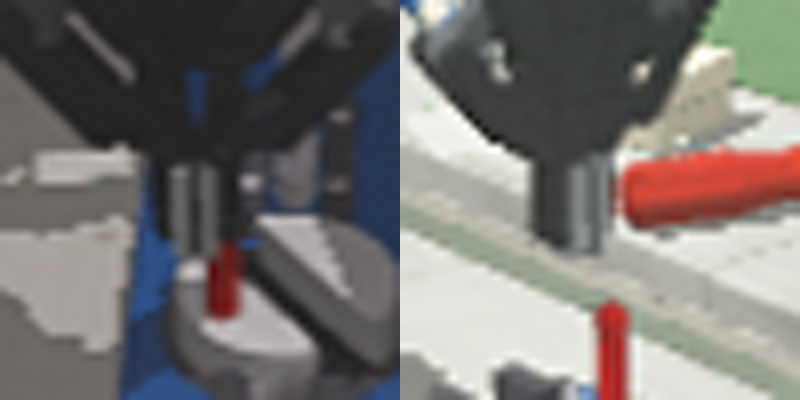

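Both views agree that the visible tips are about 21 mm above the reported TCP height, while x and y match. I will use the tip height I see, going down gently and checking force.

servo_tool:
  xyz:
    - [0,0,4]
    - [0,0,4]
    - [0,0,4]
    - [0,0,4]
    - [0,0,0]
  angular:
    - [0,0,0]
    - [0,0,0]
    - [0,0,0]
    - [0,0,0]
    - [0,0,0]
  gripper: [1,1,1,1,1]

```text
time_s: 2.5
eef_pos: [0.5435, 0.1499, 0.0475]
tcp_rot: [-0.0, 0.707, 0.707, -0.0]
force: [-0.4, -0.1, 0.2]
finger_gap: -0.0005
finger_force: 0.0
```

servo_tool:
  xyz:
    - [0,0,4]
    - [0,0,4]
    - [0,0,4]
    - [0,0,3]
    - [0,0,0]
  angular:
    - [0,0,0]
    - [0,0,0]
    - [0,0,0]
    - [0,0,0]
    - [0,0,0]
  gripper: [1,1,1,1,1]

```text
time_s: 3.0
eef_pos: [0.5436, 0.1499, 0.0327]
tcp_rot: [-0.0, 0.707, 0.707, -0.0]
force: [-0.2, 0.1, 0.2]
finger_gap: 0.0002
finger_force: 0.0
```

```bash
python3 - <<'E'
from h import *
b=cam("side");a=cam("scene");s=get_state();print(s["time_s"],s["eef_pos"],s["force"])
i=np.hstack([cv2.resize(x["img"][y0:y0+50,x0:x0+50,::-1],None,fx=8,fy=8,interpolation=cv2.INTER_CUBIC) for x,x0,y0 in((b,215,205),(a,205,165))]);cv2.imwrite("pics/tip4.png",i)
E
```

```text
3.1 [0.54397794 0.15002652 0.03320645] [-0.32140533 -0.58371057  0.06338464]
```

View pics/tip4.png

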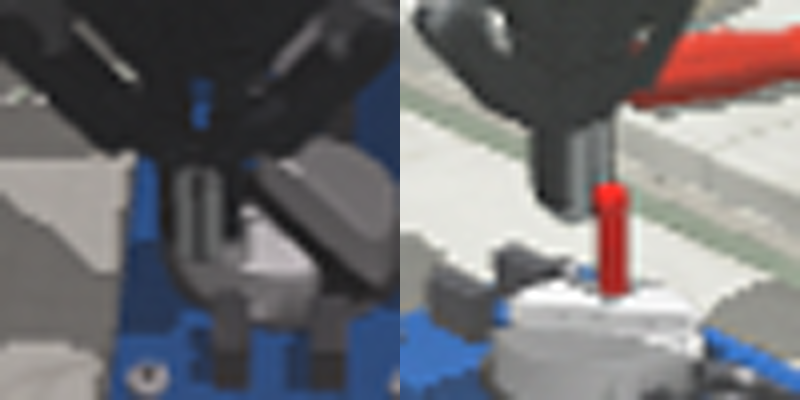

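The picture shows the tips, at scene crop (575,218), about 20 mm below the pin's top and behind it, with no contact force. I lower slightly and push the pin toward -y.

servo_tool:
  xyz:
    - [0,0,4]
    - [-5,0,0]
    - [-5,0,0]
    - [-4,0,0]
    - [-3,0,0]
    - [-3,0,0]
    - [0,0,0]
  angular:
    - [0,0,0]
    - [0,0,0]
    - [0,0,0]
    - [0,0,0]
    - [0,0,0]
    - [0,0,0]
    - [0,0,0]
  gripper: [1,1,1,1,1,1,1]

```text
time_s: 3.8
eef_pos: [0.5445, 0.1298, 0.0295]
tcp_rot: [0.0, 0.707, 0.707, 0.001]
force: [1.4, 2.5, -0.8]
finger_gap: 0.0001
finger_force: 1.1
```

```bash
python3 - <<'E'
from h import *
a=cam("scene");s=get_state();print(s["time_s"],s["eef_pos"],s["force"])
for x,c,m in blobs(a,"red",(215,180,250,215)):
    t=(m.nonzero()[1][m.nonzero()[0]<=x[1]+1].mean(),x[1]); print(x,c,plane(a,[t],.075),plane(a,[c],.056))
E
```

```text
3.85 [0.54433137 0.12981979 0.02943461] [ 1.43256375  0.66635978 -0.03250018]
[233 188   4  14  41] [234.04878049 194.70731707] [[0.54415117 0.11595708 0.075     ]] [[0.54139993 0.11281463 0.056     ]]
```

servo_tool:
  xyz:
    - [-3,0,0]
    - [-3,0,0]
    - [0,0,0]
    - [10,0,0]
    - [10,0,0]
    - [0,0,-40]
    - [0,0,-40]
    - [-35,0,-10]
    - [-40,0,0]
    - [0,0,0]
  angular:
    - [0,0,0]
    - [0,0,0]
    - [0,0,0]
    - [0,0,0]
    - [0,0,0]
    - [0,0,0]
    - [0,0,0]
    - [0,0,0]
    - [0,0,0]
    - [0,0,0]
  gripper: [1,1,1,1,1,1,1,1,1,1]

```text
time_s: 4.85
eef_pos: [0.544, 0.0664, 0.1197]
tcp_rot: [0.001, 0.708, 0.706, -0.0]
force: [-0.1, 1.2, -0.2]
finger_gap: -0.0001
finger_force: 0.0
```

```bash
python3 - <<'E'
from h import *
w=cam("wrist");s=get_state();print(s["time_s"],s["eef_pos"],w["eye"])
D=np.array([.5187,.1067]);q=proj(w,[[.5187,.1067,.034],[.5447,.1067,.075]]);print(q)
for x,c,m in blobs(w,"red",(0,0,400,380)):print(x,c,plane(w,[c],.07))
k=proj(w,[[.5187,.1067,.034]])[0].astype(int);print(k)
x0,y0=max(k[0]-80,0),max(k[1]-60,0)
save(w,"w1.png",4,(x0,y0,x0+160,y0+140))
E
```

```text
4.9 [0.54388041 0.06808127 0.11931275] [0.54474485 0.14002419 0.28107494]
[[225.46653583 144.9515305 ]
 [256.8757009  152.8181749 ]]
[249 138  17  22 269] [256.97769517 149.07806691] [[0.54477865 0.10856107 0.07      ]]
[225 144]
```

View pics/w1.png

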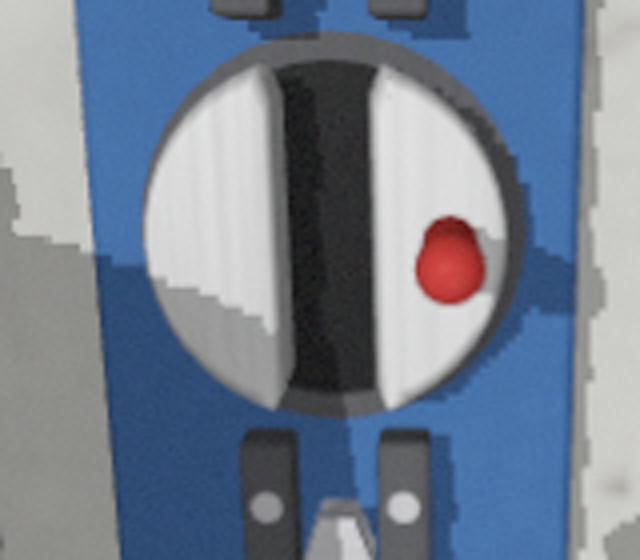

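The slot now lies in line with the bar: its edges at crop x≈280 and 375 are near vertical, and the pin is at (450,255). Next I go behind the yellow plate.

servo_tool:
  xyz:
    - [-40,-5,0]
    - [-45,-5,0]
    - [-45,-5,0]
    - [-45,-5,0]
    - [-45,-5,0]
    - [-45,0,0]
    - [0,0,0]
    - [0,0,0]
  angular:
    - [0,0,0]
    - [0,0,0]
    - [0,0,0]
    - [0,0,0]
    - [0,0,0]
    - [0,0,0]
    - [0,0,0]
    - [0,0,0]
  gripper: [1,1,1,1,1,1,1,1]

```text
time_s: 5.7
eef_pos: [0.5192, -0.1956, 0.1187]
tcp_rot: [-0.0, 0.707, 0.707, -0.0]
force: [-0.1, 0.1, 0.3]
finger_gap: 0.0001
finger_force: 0.0
```

servo_tool:
  xyz:
    - [0,0,20]
    - [0,0,20]
    - [0,0,20]
    - [0,0,15]
    - [0,0,10]
    - [0,0,8]
    - [0,0,5]
    - [0,0,4]
    - [0,0,0]
  angular:
    - [0,0,0]
    - [0,0,0]
    - [0,0,0]
    - [0,0,0]
    - [0,0,0]
    - [0,0,0]
    - [0,0,0]
    - [0,0,0]
    - [0,0,0]
  gripper: [1,1,1,1,1,1,1,1,1]

```text
time_s: 6.6
eef_pos: [0.519, -0.1959, 0.0171]
tcp_rot: [-0.0, 0.707, 0.707, -0.0]
force: [-0.0, 0.6, -0.3]
finger_gap: -0.0
finger_force: 0.0
```

```bash
python3 - <<'E'
from h import *
a=cam("scene");s=get_state();print(s["time_s"],s["eef_pos"],s["force"])
print(proj(a,[[.5187,-.151,.064],[.5187,s["eef_pos"][1],.036]]))
save(a,"s2.png",5,(260,170,360,270))
E
```

```text
6.65 [ 0.51909089 -0.19601485  0.01737288] [-0.14307951 -0.25659039  0.74648021]
[[299.69324343 227.82003332]
 [313.55394602 245.08176919]]
```

View pics/s2.png

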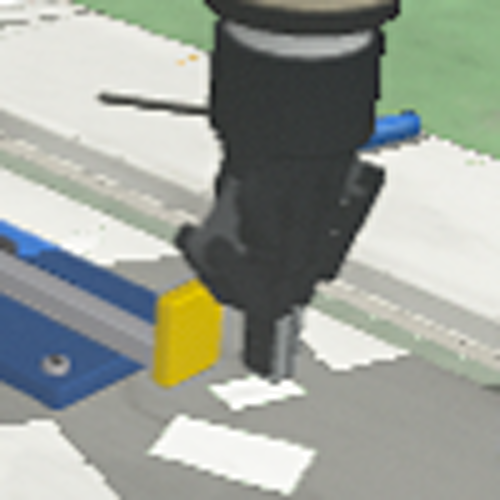

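The tips sit behind the plate as predicted, at crop (270,380), and are clear of it. Now I push.

servo_tool:
  xyz:
    - [10,0,0]
    - [10,0,0]
    - [6,0,0]
    - [6,0,0]
    - [6,0,0]
    - [6,0,0]
    - [6,0,0]
    - [6,0,0]
    - [6,0,0]
    - [6,0,0]
  angular:
    - [0,0,0]
    - [0,0,0]
    - [0,0,0]
    - [0,0,0]
    - [0,0,0]
    - [0,0,0]
    - [0,0,0]
    - [0,0,0]
    - [0,0,0]
    - [0,0,0]
  gripper: [1,1,1,1,1,1,1,1,1,1]

```text
time_s: 7.65
eef_pos: [0.519, -0.1276, 0.0172]
tcp_rot: [0.0, 0.707, 0.707, -0.0]
force: [-0.1, -3.1, 2.2]
finger_gap: 0.0002
finger_force: 1.6
```

servo_tool:
  xyz:
    - [6,0,0]
    - [6,0,0]
    - [6,0,0]
    - [6,0,0]
    - [6,0,0]
    - [6,0,0]
    - [6,0,0]
    - [6,0,0]
    - [6,0,0]
    - [0,0,0]
  angular:
    - [0,0,0]
    - [0,0,0]
    - [0,0,0]
    - [0,0,0]
    - [0,0,0]
    - [0,0,0]
    - [0,0,0]
    - [0,0,0]
    - [0,0,0]
    - [0,0,0]
  gripper: [1,1,1,1,1,1,1,1,1,1]

```text
time_s: 8.65
eef_pos: [0.5188, -0.073, 0.0171]
tcp_rot: [-0.0, 0.707, 0.707, 0.0]
force: [0.1, 0.9, 0.2]
finger_gap: -0.0001
finger_force: 0.0
```

```bash
cat > chk.py <<'E'
from h import *
a=cam("scene");b=cam("side");s=get_state();print(s["time_s"],s["eef_pos"],s["force"])
for d,r in((a,(230,180,320,270)),(b,(210,165,290,240))):
    for x,c,m in blobs(d,"yel",r):print("yel",x,c)
A=blobs(a,"yel",(230,180,320,270));B=blobs(b,"yel",(210,165,290,240))
if A and B: print(tri(a,max(A,key=lambda t:t[0][4])[1],b,max(B,key=lambda t:t[0][4])[1]))
for x,c,m in blobs(b,"red",(230,210,260,250)):print("pin",plane(b,[c],.056))
E
python3 chk.py
```

```text
8.75 [ 0.51875685 -0.07360183  0.01702683] [-0.62963927  0.15222473 -0.06382619]
yel [264 215  12  19 134] [267.93283582 224.67910448]
yel [247 187  12  14 156] [252.5        193.03846154]
(array([ 0.51320821, -0.05575728,  0.03962633]), np.float64(0.008800751451772249))
pin [[0.54310998 0.10441476 0.056     ]]
```

servo_tool:
  xyz:
    - [6,0,0]
    - [6,0,0]
    - [6,0,0]
    - [6,0,0]
    - [6,0,0]
    - [5,0,0]
    - [2,0,0]
    - [2,0,0]
    - [1,0,0]
    - [0,0,0]
  angular:
    - [0,0,0]
    - [0,0,0]
    - [0,0,0]
    - [0,0,0]
    - [0,0,0]
    - [0,0,0]
    - [0,0,0]
    - [0,0,0]
    - [0,0,0]
    - [0,0,0]
  gripper: [1,1,1,1,1,1,1,1,1,1]

```text
time_s: 9.75
eef_pos: [0.519, -0.0339, 0.0172]
tcp_rot: [-0.0, 0.707, 0.707, 0.0]
force: [0.3, 0.1, 0.1]
finger_gap: -0.0003
finger_force: 0.0
```

servo_tool:
  xyz:
    - [1,0,0]
    - [1,0,0]
    - [0,0,0]
  angular:
    - [0,0,0]
    - [0,0,0]
    - [0,0,0]
  gripper: [1,1,1]

```text
time_s: 10.05
eef_pos: [0.519, -0.032, 0.0172]
tcp_rot: [0.0, 0.707, 0.707, 0.0]
force: [-1.4, -1.1, -0.0]
finger_gap: -0.0004
finger_force: 0.6
```

servo_tool:
  xyz:
    - [1,0,0]
    - [0,0,0]
  angular:
    - [0,0,0]
    - [0,0,0]
  gripper: [1,1]

```text
time_s: 10.25
eef_pos: [0.519, -0.0317, 0.0173]
tcp_rot: [0.001, 0.707, 0.707, -0.001]
force: [-0.6, -6.6, 1.0]
finger_gap: 0.0001
finger_force: 3.6
```

servo_tool:
  xyz:
    - [1,0,0]
    - [0,0,0]
  angular:
    - [0,0,0]
    - [0,0,0]
  gripper: [1,1]

```text
time_s: 10.45
eef_pos: [0.5191, -0.0317, 0.0173]
tcp_rot: [0.001, 0.708, 0.707, -0.001]
force: [-0.3, -15.0, 1.4]
finger_gap: -0.0001
finger_force: 7.6
```

The plate has stopped hard at TCP y = -0.0317 (expected -0.0313), with force rising to 15 N. I back off and rise.

servo_tool:
  xyz:
    - [-5,0,0]
    - [-15,0,0]
    - [-20,0,0]
    - [-20,0,0]
    - [0,0,-40]
    - [0,0,-50]
    - [0,0,-50]
    - [0,0,-40]
    - [0,0,0]
    - [0,0,0]
  angular:
    - [0,0,0]
    - [0,0,0]
    - [0,0,0]
    - [0,0,0]
    - [0,0,0]
    - [0,0,0]
    - [0,0,0]
    - [0,0,0]
    - [0,0,0]
    - [0,0,0]
  gripper: [1,1,1,1,1,1,1,1,1,1]

```text
time_s: 11.45
eef_pos: [0.5194, -0.0907, 0.1978]
tcp_rot: [0.001, 0.707, 0.707, 0.001]
force: [0.4, -0.1, -0.1]
finger_gap: 0.0002
finger_force: 0.0
```

```bash
python3 chk.py; python3 - <<'E'
from h import *
w=cam("wrist")
for x,c,m in blobs(w,"yel",(150,0,330,330)):
    print(x,c, plane(w,[(c[0],x[1]),(c[0],x[1]+x[3])],.064),plane(w,[(c[0],x[1])],.028))
E
```

```text
11.55 [ 0.51835402 -0.09032107  0.19604509] [-0.09507702  0.1706108  -0.70014657]
yel [253 207  13  21 213] [258.78403756 217.09389671]
yel [246 194  13  13 151] [252.01986755 200.2384106 ]
(array([ 0.51568152, -0.01629246,  0.04346591]), np.float64(0.0028483999036013345))
pin [[0.54269546 0.10458705 0.056     ]]
[237  95  25  12  62] [245.20967742  99.51612903] [[ 0.50774243 -0.00925084  0.064     ]
 [ 0.50762193 -0.02016205  0.064     ]] [[ 0.50632843 -0.00830794  0.028     ]]
[255 105   6   2   9] [257.66666667 105.44444444] [[ 0.51946302 -0.01833589  0.064     ]
 [ 0.51946329 -0.02016948  0.064     ]] [[ 0.51948629 -0.01850707  0.028     ]]
```

The yellow plate's front face measures y ≈ -0.008 to -0.009 and the guide end -0.008. The rear face is at -0.020, as expected for home, and the arm is clear.

```bash
python3 -c "
from station import *
print(sign_off())"
```

```text
the job is handed in; nothing more can be done
None
```

The feed shaft is locked: the disc's slot is lined up and the bar is pushed through it until its yellow plate stopped against the guide. The arm finished clear, and I handed the job in at about 11.6 s; no verdict came back.

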